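Hang the adapter rack on the rail screw

ROBOT

A 7-joint arm with a two-finger parallel gripper is mounted at the origin on a cart in front of the work surface, level with it; the furniture and walls round the work are solid. World frame = base frame: x ahead of the robot, y to its left, z up, the work surface at z = 0. Lengths are in m, angles in rad, forces in N, time in s.
With the tool pointing down it reaches from about 0.425 to 0.875 m from the base axis. Payload 4.7 kg.
Tool frame: the origin (TCP) lies midway between the tips of the shut fingers; the grasp point (between the pads) lies ctrl.grasp_offset behind it (ctrl.grasp_offset is the distance from the TCP to the grasp point, in m); z points along the fingers, y is the line along which they close (so a half turn about z gives the same grasp; the last joint's range is limited). The gripper opens to 87 mm and grips with 3 to 60 N. Pads are 19 mm wide; open, the fingers measure 117 mm over their backs; the gripper's body (75 mm by 190 mm) begins 51 mm behind the grasp point.
Start: joints at [1.17, 0.321, -0.07, 1.45, 0.023, 1.371, -0.057], TCP at [0.262, -0.595, 0.223] pointing down, gripper open.
Joint ranges: [-2.86, 2.86], [-0.3, 2.09], [-1.38, 1.24], [0.06, 2.45], [-1.56, 4.7], [0.09, 2.05], [-2.69, 2.69]. Speed limits (rad/s): [2.57, 2.57, 3.14, 3.14, 3.14, 3.14, 3.14].

INTERFACE

Orientations are given as a rotation vector (axis times angle).
In Python, from bench import ctrl gives the robot as it stands. The module is installed in compiled form; this text tells all that it offers.
- The arm moves only by the tool jog_arm, never from a script. Its argument "moves" is one flat list of numbers, 7 for each row, row after row: the shift along the tool's x, y, z in units of 30 cm (1.0 is 30 cm), then the turn, a rotation vector about the tool's x, y, z in units of 60 degrees (1.0 is 60 degrees), then the gripper's target within -1 to 1 (fully open at 1, half-way at 0, shut at -1). In form: [x, y, z, wx, wy, wz, fingers, x, y, z, wx, wy, wz, fingers, ...]. A call has exactly 8 rows; each row is the pose to reach, as a shift and turn from the pose commanded when the call began, along the tool's axes at that moment; what a row does not reach only later rows make up. A row lasts 1/8 s, in which the tool goes at most 62.5 mm and 10.7 degrees, less where a joint would pass 70% of its speed; a pose out of reach is approached as far as the arm can. A call with a number of a shift or a turn outside -1 to 1 is refused whole. A call with a gripper value outside its range is refused whole. The fingers move at their own pace and stop on an object; "newtons" is the grip in N (left out, the last holds). Time passes only in rows, so rows that repeat a pose let the fingers close, or fill a call up. It gives the time, the measured TCP pose, the force, the opening and the grip force at its end, in the units of the state.
- ctrl.get_state(): the state, without advancing time (a new reading comes with each control period).
- ctrl.get_image(name): name is "side" or "top" or "wrist"; returns a dict with "pixels" (400x640x3 uint8, red, green, blue), "fx", "fy", "cx", "cy" (pixels), "xyz" and "rotation" of the camera in the world; the wrist camera has in their place "tool_from_camera" (4x4, takes a point from camera to tool coordinates, whose origin is the TCP and whose axes are the flange's). Camera axes: x right, y up, looking along -z (the intrinsics and any distortion apply to the point x, -y, -z); pixel columns grow to the right and rows downward; lengths in m; the calibration is good to about 2 mm. A picture is of the moment at which its call begins: read the wrist's pose just before it. There is no depth.
- ctrl.close_job(): hands the job in; it is judged then, once.
The state is a dict: "time": time; "joint_positions": joint angles; "qd": joint speeds; "joint_torque": joint torques, N m; "position": TCP position; "tool_rot": TCP orientation; "ft_force": force on the tool from outside, world axes, zero at the start; "torque": the same for the moment, N m; "grip_width": opening from 0.0 (shut) to 1.0 (fully open); "grip_force": force on a finger pad.
Only numpy, scipy, OpenCV 4.12 (cv2) and the standard library are available. Lean on these libraries where they do the work, as an engineer would, in place of code of your own. Each camera call takes 0.05 s, during which the arm holds its last target. There are 200 camera calls.

TASK

Hang the small aluminium adapter rack on the rail stand: pass the round part of its keyhole over the head of the screw in the rail, then slide it down until the screw sits fully home at the top of the narrow slot. Leave it hanging freely, upright and flat against the rail, and do not disturb the jar, the two adapters or the tape roll.

Things in the scene. Friction and masses are not known exactly. Their poses are not given: they have to be found in the camera images.
- keyhole (a point): Centre of the round part of the rack's keyhole, half-way up the upright plate (77.5 mm above its underside) and in the middle of its 5 mm thickness. x points out of the plate's back, y along its width, z up the plate. Round part 20 mm in diameter; above it a slot 9 mm wide whose upper end lies 20.5 mm above this point.
- lip (a point): Where to grasp the rack, from above across the thickness: the middle of the lip, 142 mm above its underside. The lip is the plate's top 26 mm (up to 155 mm), 70 mm wide and 10 mm thick from front to back. This point lies in the middle of those 10 mm, 2.5 mm in front of the plate's mid-plane. Same axes.
- bracket: The adapter rack, a loose L-shaped aluminium bracket, 0.2 to 0.36 kg, standing upright on the bench. Origin: middle of the underside of its upright plate (5 x 70 x 155 mm); x out of the flat back that goes against the rail, z up. At the foot a ledge 8 mm thick with two holes sticks out to -x, to 58 mm in front of the plate's mid-plane.
- stand: Rail stand, fixed to the bench: a level aluminium profile 220 mm long (y), 60 mm high, 30 mm deep on two end posts. Origin on the bench under the middle of the rail's front face; x points into the rail, the front looks to -x. Rail from 75 to 135 mm high, free above and in front. A hung rack, fully home, has its underside 25 mm above the bench.
- rail_face (a point): Middle of the rail's front face at screw height, 120 mm up; axes as the stand. One tight screw sticks out to -x at this height; its place along the rail is NOT measured: anywhere from y -17 to +17 mm of this point; find it by touch or eye. Shank 6 mm thick; domed head 14 mm in diameter, its back 7.5 mm and its front 12.5 mm before the rail face.
- specimen_jar_mid (a point): Bystander: white screw-top jar, 47 mm in diameter, 50 mm high; point at its centre. Leave alone.
- adapter_n_1_mid (a point): Bystander: metal coaxial adapter standing on end, 20 mm in diameter, 34 mm high; point at its centre. Leave alone.
- adapter_n_2_mid (a point): Bystander: a second coaxial adapter of the same size; point at its centre. Leave alone.
- kapton_roll_mid (a point): Bystander: amber tape roll lying flat, 66 mm in diameter, 13 mm high; point at its centre. Leave alone.
Not all that is in view belongs to the job. Leave any purple look-alike of the bracket alone.

How it is judged:
By the outcome, as a careful person would: the job done as asked, in the order asked, and still so for the second after the job is handed in, with the robot touching nothing.
It also fails if it takes over 58 s, if anything falls off the work surface, if the arm or the gripper's body presses on something with over 40 N, if the wrist force passes 120 N, or if a joint passes its speed limit or range.

## Working session

There is one attempt and no reset: what is moved stays moved. The work goes in short steps, Python scripts to look and compute and a tool call to move; the robot and the scene stay as the last step left them, time stands still between calls to the robot, and variables do not carry over. Pictures are saved under pics/ and viewed, at most 10 in all, crops included, and the job is handed in when it is done.

Besides the shell and the picture viewer there is one more tool, called as name(argument=value, ...), one argument or row to a line, values as JSON. jog_arm: Moves the arm, as the interface text tells. Its arguments: {"type":"object","properties":{"moves":{"type":"array"},"newtons":{"type":"number"}},"required":["moves"]}

```bash
mkdir -p pics; python3 - <<'E'
from bench import ctrl
import cv2
s=ctrl.get_state();print(s, ctrl.grasp_offset)
for n in("side","top"):
    d=ctrl.get_image(n);print(n,{k:v for k,v in d.items() if k!="pixels"})
    cv2.imwrite(f"pics/{n}0.png",d["pixels"][:,:,::-1])
E
```

```text
{'time': 0.0, 'joint_positions': array([ 1.17013007,  0.32186058, -0.07008813,  1.45165354,  0.02259736,
        1.3707726 , -0.05688465]), 'qd': array([ 0.00108392, -0.00160524, -0.00051464, -0.0006177 ,  0.00147242,
        0.00070926, -0.00258109]), 'joint_torque': array([-5.03824904e-04, -4.91292679e+01, -4.04128404e-01, -3.12524593e+01,
       -6.39816304e-02,  4.37782297e-02,  1.80176758e-04]), 'position': array([ 0.26167572, -0.5944141 ,  0.22144789]), 'tool_rot': array([-3.07245687e+00, -6.46547383e-01,  7.56732808e-04]), 'ft_force': array([-1.08293103, -0.21585652, -0.00429305]), 'torque': array([-0.01111994,  0.05586968, -0.00984443]), 'grip_force': 0.0, 'grip_width': 1.0013750786439655} 0.0187
side {'fx': 514.6735939213929, 'fy': 514.6735939213929, 'cx': 320.0763666720704, 'cy': 197.89004883198407, 'xyz': array([0.04490426, 1.05734553, 1.02768131]), 'rotation': array([ 0.28645215, -1.21802858, -2.40507831])}
top {'fx': 363.20284381096053, 'fy': 363.20284381096053, 'cx': 322.3866244386069, 'cy': 203.75377635396993, 'xyz': array([ 0.35343104, -0.01883272,  1.22461135]), 'rotation': array([ 0.16492004, -0.16697249, -1.51156721])}
```

View pics/side0.png

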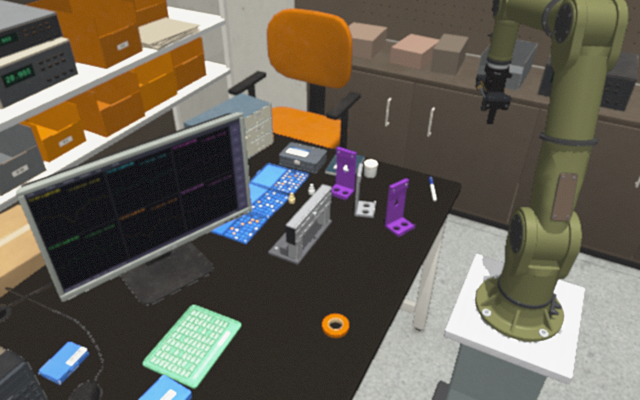

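View pics/top0.png

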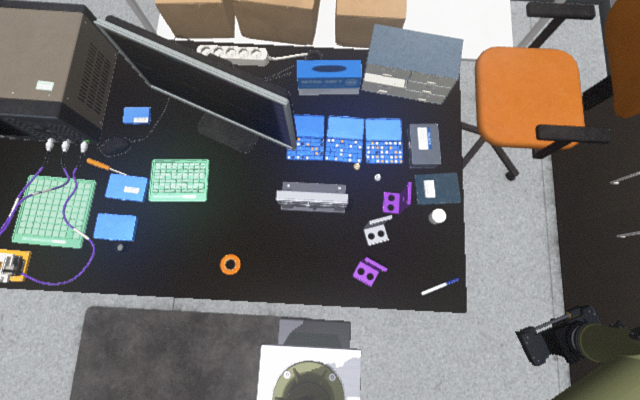

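The top view shows the rail stand at about (313,197) and the silver rack at (377,229). Purple look-alikes stand at (397,200) and (368,270), the jar at (438,215), the adapters at (357,166) and (377,177), and the tape roll at (230,264). I'll zoom in next.

```bash
cat > h.py <<'E'
import numpy as np, cv2
from scipy.spatial.transform import Rotation as R
def ray(d,u,v,T=None):
    c=np.array([(u-d["cx"])/d["fx"],-(v-d["cy"])/d["fy"],-1.])
    if T is None: return d["xyz"],R.from_rotvec(d["rotation"]).as_matrix()@c
    return T[:3,3],T[:3,:3]@c
def onplane(d,u,v,z,T=None):
    o,r=ray(d,u,v,T); return o+r*(z-o[2])/r[2]
def proj(d,p,T=None):
    o,M=(d["xyz"],R.from_rotvec(d["rotation"]).as_matrix()) if T is None else (T[:3,3],T[:3,:3])
    c=M.T@(np.asarray(p)-o); return d["cx"]+d["fx"]*c[0]/-c[2], d["cy"]+d["fy"]*c[1]/c[2]
def wristT(s,d):
    T=np.eye(4);T[:3,:3]=R.from_rotvec(s["tool_rot"]).as_matrix();T[:3,3]=s["position"]
    return T@d["tool_from_camera"]
def tri(a,b):
    (o1,r1),(o2,r2)=a,b
    t=np.linalg.lstsq(np.c_[r1,-r2],o2-o1,rcond=None)[0]
    return (o1+r1*t[0]+o2+r2*t[1])/2,np.linalg.norm(o1+r1*t[0]-o2-r2*t[1])
E
python3 - <<'E'
import cv2,numpy as np
from h import *
from bench import ctrl
t=cv2.imread('pics/top0.png');s=cv2.imread('pics/side0.png')
a=cv2.resize(t[150:290,270:450],None,fx=4.4,fy=4.2,interpolation=cv2.INTER_CUBIC)
b=cv2.resize(s[130:270,260:440],None,fx=4.4,fy=4.2,interpolation=cv2.INTER_CUBIC)
cv2.imwrite('pics/tz.png',a);cv2.imwrite('pics/sz.png',b)
d=ctrl.get_image("top")
for n,u,v,z in(("rail",313,197,.13),("brk",377,229,.0),("rollR",230,264,.01),("jar",438,215,.05)):print(n,onplane(d,u,v,z))
E
```

```text
rail [0.6097708  0.01610551 0.13      ]
brk [ 0.54030223 -0.2035809   0.        ]
rollR [0.39657885 0.28007762 0.01      ]
jar [ 0.58988213 -0.39595379  0.05      ]
```

View pics/tz.png

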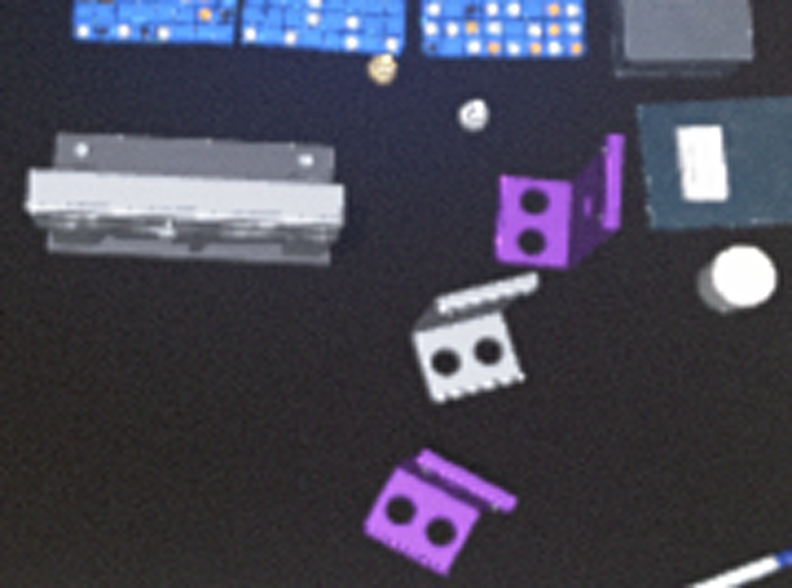

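View pics/sz.png

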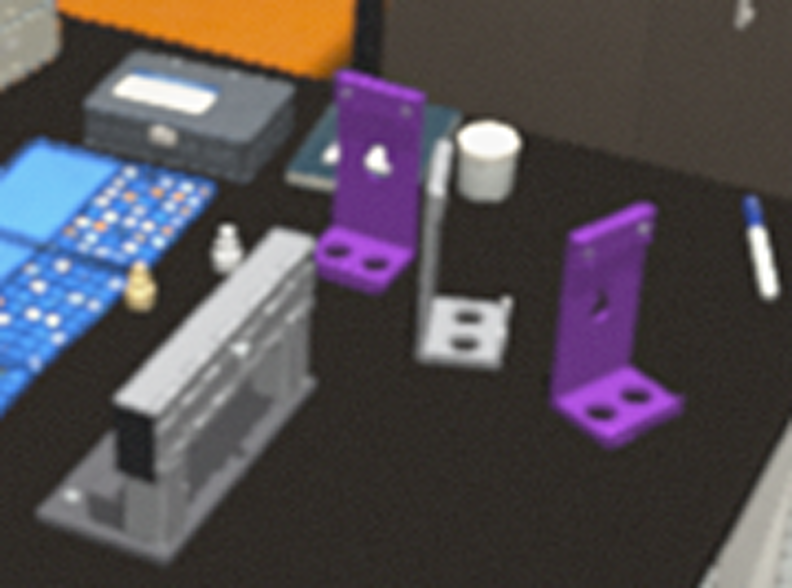

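The crops show the screw as a bright dot, at crop (168,230) in the top view and (241,347) in the side view. The silver lip runs from (440,305) to (538,278) in the top crop, and the rail's top-front edge runs from (28,212) to (343,227).

```bash
cat >> h.py <<'E'
def goal(s,p,yaw_y):
    """jog numbers to TCP p, tool down, tool y along world heading yaw_y (mod pi)"""
    M=R.from_rotvec(s["tool_rot"]).as_matrix()
    best=None
    for a in(yaw_y,yaw_y+np.pi):
        y=np.array([np.cos(a),np.sin(a),0]);z=np.array([0,0,-1.]);G=np.c_[np.cross(y,z),y,z]
        w=R.from_matrix(M.T@G).as_rotvec()
        if best is None or np.linalg.norm(w)<np.linalg.norm(best): best=w
    return np.round(np.r_[M.T@(np.asarray(p)-s["position"])/.3,best/np.radians(60)],4)
E
python3 - <<'E'
from h import *
from bench import ctrl
d=ctrl.get_image("top");e=ctrl.get_image("side");s=ctrl.get_state()
tp=lambda x,y:(270+x/4.4,150+y/4.2)
sp=lambda x,y:(260+x/4.4,130+y/4.2)
print("screw",tri(ray(d,*tp(168,230)),ray(e,*sp(241,347))))
for p in((30,172),(343,186),(28,212),(343,227)):print("rail",onplane(d,*tp(*p),.135))
L=[onplane(d,*tp(*p),.155) for p in((436,302),(536,275),(440,312),(538,288))];print("lip",L)
c=np.mean(L,0);v=L[1]-L[0]+L[3]-L[2];xb=np.arctan2(v[1],v[0])+np.pi/2
print(c,np.linalg.norm(v)/2,"heading of bracket x",xb, np.array(proj(e,c)))
print(goal(s,[c[0],c[1],.26],xb))
E
```

```text
screw (array([0.58676011, 0.0299859 , 0.11884169]), np.float64(9.184023159585824e-05))
rail [0.62174088 0.128678   0.135     ]
rail [ 0.62301095 -0.09133045  0.135     ]
rail [0.59158302 0.12769768 0.135     ]
rail [ 0.59219157 -0.09248386  0.135     ]
lip [array([ 0.53673512, -0.15617133,  0.155     ]), array([ 0.55986994, -0.22374072,  0.155     ]), array([ 0.52969949, -0.15905876,  0.155     ]), array([ 0.55053054, -0.22521185,  0.155     ])]
[ 0.54420877 -0.19104567  0.155     ] 0.07038234747383984 heading of bracket x 0.3176509662447824 [360.30030872 168.62045642]
[ 1.4037e+00 -8.5210e-01 -1.2600e-01 -8.0000e-04 -6.0000e-04 -1.4072e+00]
```

jog_arm(
  moves=[0.94,-0.57,-0.126,0,0,-0.95,1,0.94,-0.57,-0.126,0,0,-0.95,1,0.94,-0.57,-0.126,0,0,-0.95,1,0.94,-0.57,-0.126,0,0,-0.95,1,0.94,-0.57,-0.126,0,0,-0.95,1,0.94,-0.57,-0.126,0,0,-0.95,1,0.94,-0.57,-0.126,0,0,-0.95,1,0.94,-0.57,-0.126,0,0,-0.95,1],
  newtons=40,
)

```text
time: 1.25
position: [0.4495, -0.327, 0.2599]
tool_rot: [-2.397, -2.03, 0.002]
ft_force: [-0.6, -0.1, -0.2]
grip_width: 1.0
grip_force: 0.0
```

```bash
python3 - <<'E'
from h import *
from bench import ctrl
s=ctrl.get_state();print(s["time"],s["position"],s["joint_positions"],s["ft_force"])
print(goal(s,[.544,-.191,.26],.318))
E
```

```text
1.25 [ 0.4494652  -0.32700078  0.25985155] [ 0.91714493  0.12395852 -0.36796054  1.62105627  0.04638464  1.40582519
  0.37840619] [-0.5918231  -0.10371949 -0.16873296]
[ 0.4991  0.236  -0.0012 -0.0014  0.0005 -0.4619]
```

jog_arm(
  moves=[0.5,0.236,0,0,0,-0.462,1,0.5,0.236,0,0,0,-0.462,1,0.5,0.236,0,0,0,-0.462,1,0.5,0.236,0,0,0,-0.462,1,0.5,0.236,0,0,0,-0.462,1,0.5,0.236,0,0,0,-0.462,1,0.5,0.236,0,0,0,-0.462,1,0.5,0.236,0,0,0,-0.462,1],
)

```text
time: 2.25
position: [0.5447, -0.1888, 0.2604]
tool_rot: [1.837, 2.548, -0.0]
ft_force: [0.9, 0.3, -0.0]
grip_width: 1.001
grip_force: 0.0
```

```bash
python3 - <<'E'
from h import *
from bench import ctrl
s=ctrl.get_state();d=ctrl.get_image("wrist");T=wristT(s,d)
print(s["time"],s["position"],s["tool_rot"],T.round(3),d["fx"],d["cx"],d["cy"])
cv2.imwrite("pics/w1.png",d["pixels"][:,:,::-1])
for p in([.544,-.191,.155],): print(proj(d,p,T))
np.savez("w1",T=T)
E
```

```text
2.25 [ 0.54474843 -0.18878065  0.260394  ] [ 1.83744412e+00  2.54798887e+00 -4.31941384e-04] [[ 0.949 -0.301 -0.094  0.519]
 [ 0.315  0.906  0.282 -0.111]
 [ 0.    -0.298  0.955  0.424]
 [ 0.     0.     0.     1.   ]] 291.0519481045783 323.14469791028534 198.24875904676844
(np.float64(321.51261340373685), np.float64(198.23322651281293))
```

View pics/w1.png

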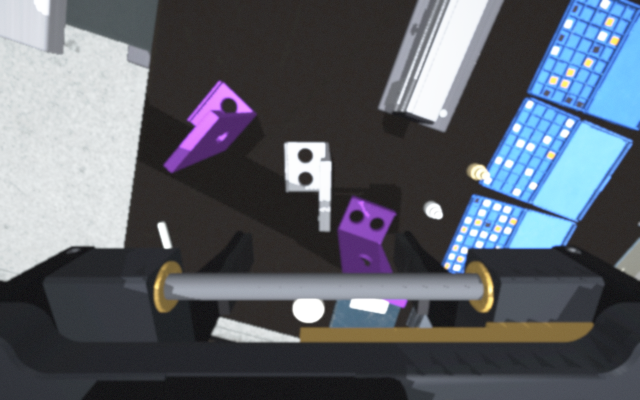

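The wrist view shows the silver lip at about columns 319–331, rows 162–232. The predicted centre was (321.5,198), so it agrees within about 3 mm. The purple plate at (365,250) is clear of both fingers.

```bash
python3 - <<'E'
from h import *
from bench import ctrl
im=cv2.imread("pics/w1.png");g=im.min(2);T=np.load("w1.npz")["T"]
for r in(168,180,194,200,210,220,228,231,234):print(r,g[r,308:342])
s=ctrl.get_state()
d=ctrl.get_image("wrist")
for u,v in((325,165),(325,231)):print(onplane(d,u,v,.155,T))
E
```

```text
168 [253 253 253 253 253 253 253 253 253 252 251 246 248 252 253 253 253 253
 253 253 252 250 230 148  66  36  34  42  43  43  43  46  44  43]
180 [ 43  41  46  77 137 213 245 251 252 252 251 250 250 252 252 252 252 252
 252 252 251 242 201 119  54  31  33  38  42  44  42  43  43  44]
194 [ 30  26  31  29  34  34  34  38  38  53 104 183 239 250 251 251 251 251
 251 251 248 233 170  94  44  29  33  37  34  38  34  36  32  34]
200 [ 26  29  28  24  28  28  28  31  28  45  90 161 219 232 227 213 210 218
 228 235 233 208 144  76  39  30  28  31  29  33  30  30  27  30]
210 [ 31  29  28  30  25  26  31  31  31  42  92 159 217 234 239 234 225 226
 235 238 236 214 142  67  32  31  30  33  31  31  32  29  28  31]
220 [ 31  28  32  29  28  30  29  31  34  63 105 145 169 179 181 181 181 182
 183 182 174 146  97  52  32  27  30  30  31  27  30  34  36  44]
228 [ 30  30  29  28  27  27  32  29  32  36  72 120 159 178 179 179 180 182
 183 180 172 142  90  46  29  30  29  30  34  36  46  58  68  73]
231 [ 32  31  33  27  28  32  31  29  29  31  46  68  88  97  97 101 104 110
 114 113 108  89  61  35  31  29  33  31  33  37  40  45  47  47]
234 [33 28 30 32 29 29 28 27 26 29 27 29 25 28 31 29 31 27 29 30 30 30 29 28
 31 31 30 32 35 37 40 46 44 44]
[ 0.53689237 -0.15907549  0.155     ]
[ 0.55811603 -0.22259563  0.155     ]
```

jog_arm(
  moves=[-0.005,0.003,0.15,0,0,0,1,-0.005,0.003,0.28,0,0,0,1,-0.005,0.003,0.37,0,0,0,1,-0.005,0.003,0.42,0,0,0,1,-0.005,0.003,0.457,0,0,0,1,-0.005,0.003,0.457,0,0,0,1,-0.005,0.003,0.457,0,0,0,1,-0.005,0.003,0.457,0,0,0,1],
)

```text
time: 3.35
position: [0.547, -0.1894, 0.1242]
tool_rot: [1.835, 2.548, 0.0]
ft_force: [0.2, 0.2, 0.8]
grip_width: 0.998
grip_force: 0.0
```

jog_arm(
  moves=[0,0,0,0,0,0,-1,0,0,0,0,0,0,-1,0,0,0,0,0,0,-1,0,0,0,0,0,0,-1,0,0,0,0,0,0,-1,0,0,0,0,0,0,-1,0,0,0,0,0,0,-1,0,0,0,0,0,0,-1],
  newtons=40,
)

```text
time: 4.35
position: [0.5464, -0.1892, 0.1232]
tool_rot: [1.836, 2.549, -0.0]
ft_force: [0.1, 0.2, -0.4]
grip_width: 0.174
grip_force: 0.0
```

jog_arm(
  moves=[0,0,0,0,0,0,-1,0,0,0,0,0,0,-1,0,0,0,0,0,0,-1,0,0,0,0,0,0,-1,0,0,0,0,0,0,-1,0,0,0,0,0,0,-1,0,0,0,0,0,0,-1,0,0,0,0,0,0,-1],
)

```text
time: 5.35
position: [0.5464, -0.1892, 0.1232]
tool_rot: [1.836, 2.549, -0.0]
ft_force: [-0.1, -0.2, -0.5]
grip_width: 0.111
grip_force: 40.0
```

jog_arm(
  moves=[0,0,-0.05,0,0,0,-1,0,0,-0.1,0,0,0,-1,0,0,-0.2,0,0,0,-1,0,0,-0.3,0,0,0,-1,0,0,-0.4,0,0,0,-1,0,0,-0.4,0,0,0,-1,0,0,-0.4,0,0,0,-1,0,0,-0.4,0,0,0,-1],
)

```text
time: 6.35
position: [0.5455, -0.189, 0.2416]
tool_rot: [-1.834, -2.547, 0.001]
ft_force: [-0.6, 0.3, -3.7]
grip_width: 0.108
grip_force: 40.0
```

```bash
python3 - <<'E'
from h import *
from bench import ctrl
s=ctrl.get_state();print(goal(s,[.525,.030,.235],0.004))
E
```

```text
[ 0.714   0.1668  0.0228 -0.0023 -0.0013  0.3043]
```

jog_arm(
  moves=[0.12,0.02,0.0,0,0,0.05,-1,0.24,0.05,0.0,0,0,0.1,-1,0.36,0.08,0.01,0,0,0.15,-1,0.48,0.11,0.01,0,0,0.2,-1,0.6,0.14,0.02,0,0,0.25,-1,0.68,0.16,0.02,0,0,0.29,-1,0.714,0.167,0.023,-0.002,-0.001,0.304,-1,0.714,0.167,0.023,-0.002,-0.001,0.304,-1],
)

```text
time: 7.35
position: [0.5256, 0.0298, 0.2358]
tool_rot: [2.214, 2.226, 0.0]
ft_force: [0.4, 0.2, -3.8]
grip_width: 0.111
grip_force: 40.0
```

```bash
python3 - <<'E'
from h import *
from bench import ctrl
s=ctrl.get_state();d=ctrl.get_image("wrist");T=wristT(s,d)
print(s["time"],s["position"],s["tool_rot"],s["qd"].round(3))
cv2.imwrite("pics/w2.png",d["pixels"][:,:,::-1])
np.savez("w2",T=T)
t=ctrl.get_image("top")["pixels"][:,:,::-1];e=ctrl.get_image("side")["pixels"][:,:,::-1]
cv2.imwrite("pics/t2.png",t);cv2.imwrite("pics/s2.png",e)
a=cv2.resize(e[110:260,260:370],(440,600),interpolation=cv2.INTER_CUBIC)
b=cv2.resize(d["pixels"][100:300,260:380,::-1],(360,600),interpolation=cv2.INTER_CUBIC)
cv2.imwrite("pics/c2.png",np.hstack([a,b]))
print(proj(d,[.5795,.03,.12],T))
E
```

```text
7.35 [0.52560548 0.02982731 0.23577446] [2.21394485e+00 2.22647288e+00 1.34981216e-04] [ 0.019  0.001  0.027 -0.009  0.014  0.002  0.01 ]
(np.float64(376.64679297357475), np.float64(193.40458949296834))
```

View pics/c2.png

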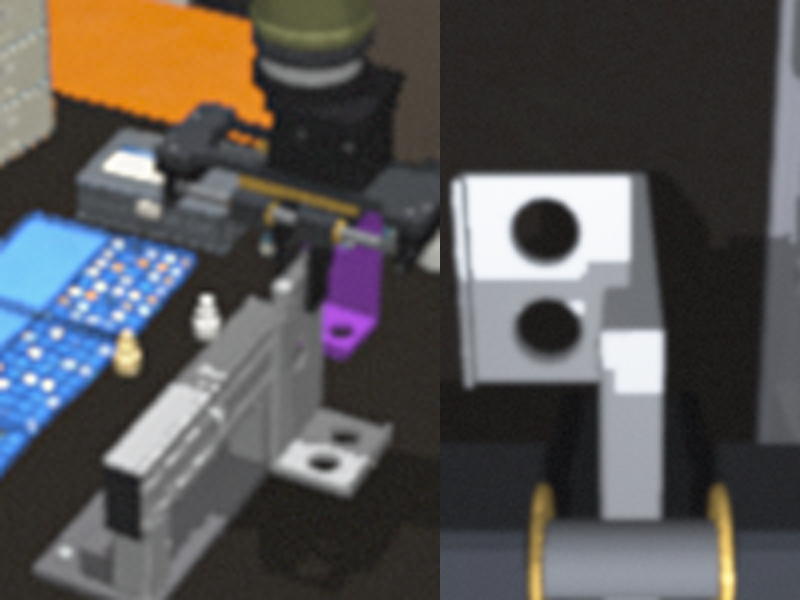

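The rack is held upright. In the wrist view the lip's +y end is at row 210, columns 313–334. Next I'll look for the screw near (377,193) in the wrist frame.

```bash
python3 - <<'E'
from h import *
from bench import ctrl
d=ctrl.get_image("wrist");T=np.load("w2.npz")["T"]
im=cv2.imread("pics/w2.png")
print(im[200:220,324].min(1))
print(onplane(d,313,210,.2672,T),onplane(d,334,210,.2672,T))
a=cv2.resize(im[110:260,340:480],None,fx=4,fy=4,interpolation=cv2.INTER_CUBIC)
cv2.imwrite("pics/c3.png",a)
E
```

```text
[112 110 111 111 109 109 110 112 118 146 196 230 239 241 241 240 241 241
 241 241]
[0.52062077 0.06476217 0.2672    ] [0.53073195 0.06480502 0.2672    ]
```

View pics/c3.png

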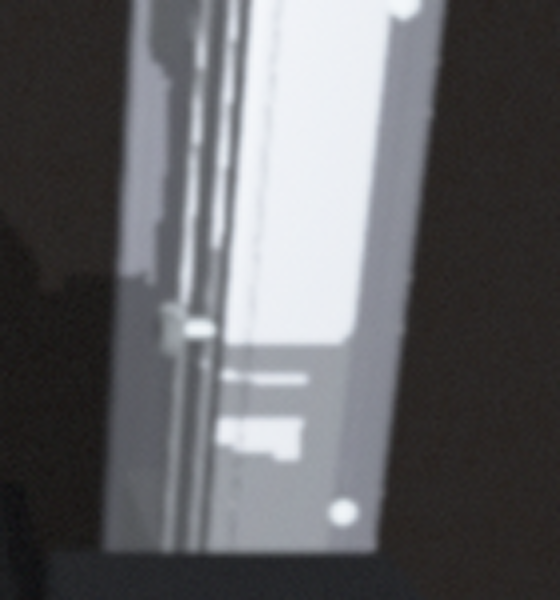

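The screw shows clearly: the head is at crop (172,328), which is pixel (383,192), and the shank is at crop (198,328). The lip's +y end is at y=0.0648, so the rack is centred on the TCP.

```bash
python3 - <<'E'
from h import *
from bench import ctrl
d=ctrl.get_image("wrist");T=np.load("w2.npz")["T"]
c=lambda x,y:(340+x/4,110+y/4)
print("head",onplane(d,*c(172,328),.12,T),"shank",onplane(d,*c(196,329),.12,T))
# rail front-top edge
for p in((244,100),(222,335),(212,440)):print(onplane(d,*c(*p),.135,T))
s=ctrl.get_state();print(goal(s,[.55,.0305,.1665],0.0))
E
```

```text
head [0.58576191 0.03148994 0.12      ] shank [0.5917777  0.03125624 0.12      ]
[0.59504005 0.08874111 0.135     ]
[0.59445831 0.03414142 0.135     ]
[0.59413259 0.00746508 0.135     ]
[0.007  0.0791 0.2325 0.002  0.001  0.0022]
```

jog_arm(
  moves=[0.005,0.02,0.05,0,0,0,-1,0.005,0.04,0.1,0,0,0,-1,0.005,0.06,0.15,0,0,0,-1,0.005,0.079,0.2,0.002,0.001,0.002,-1,0.005,0.079,0.2325,0.002,0.001,0.002,-1,0.005,0.079,0.2325,0.002,0.001,0.002,-1,0.005,0.079,0.2325,0.002,0.001,0.002,-1,0.005,0.079,0.2325,0.002,0.001,0.002,-1],
)

```text
time: 8.6
position: [0.5502, 0.0314, 0.1674]
tool_rot: [2.218, 2.223, 0.002]
ft_force: [-0.1, -0.5, -4.7]
grip_width: 0.11
grip_force: 40.0
```

```bash
python3 - <<'E'
from h import *
from bench import ctrl
s=ctrl.get_state();d=ctrl.get_image("wrist");T=wristT(s,d)
print(s["time"],s["position"],s["tool_rot"],s["ft_force"])
im=d["pixels"][:,:,::-1];cv2.imwrite("pics/w3.png",im)
print(im[195:225,324].min(1))
e=ctrl.get_image("side")["pixels"][:,:,::-1]
a=cv2.resize(e[160:250,290:370],(533,600),interpolation=cv2.INTER_CUBIC)
b=cv2.resize(im[150:300,320:387],(267,600),interpolation=cv2.INTER_CUBIC)
cv2.imwrite("pics/c4.png",np.hstack([a,b]))
z=s["position"][2]+.0317
for v in(208,209,210):print(v,onplane(d,324,v,z,T))
print("screw pred",proj(d,[.583,.031,.12],T), goal(s,[.588,.031,.1658],0))
E
```

```text
8.6 [0.55020076 0.03142191 0.16738448] [2.21829490e+00 2.22310619e+00 1.64196430e-03] [-0.14703185 -0.47990036 -4.67181198]
[127 125 125 126 125 124 126 126 126 124 125 126 125 131 164 218 244 250
 251 251 251 250 251 250 250 250 250 250 250 250]
208 [0.55062415 0.06744405 0.19908448]
209 [0.55062535 0.0669359  0.19908448]
210 [0.55062654 0.06642665 0.19908448]
screw pred (np.float64(365.07233657776754), np.float64(218.83535787518701)) [-0.0017  0.126   0.0055  0.0014 -0.      0.0021]
```

View pics/c4.png

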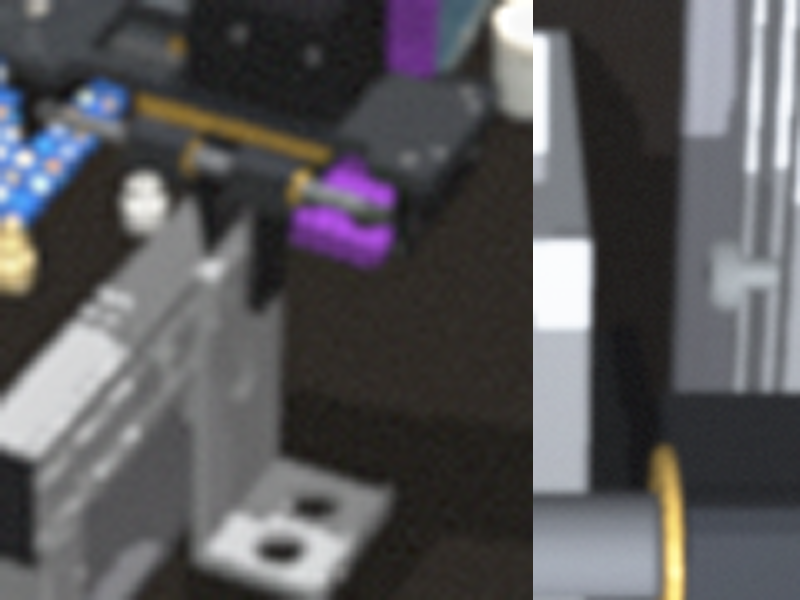

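In the wrist crop the screw head is at pixel (369,219), against a predicted (365,219). Lateral alignment is within 1 mm, so I'll move in.

jog_arm(
  moves=[-0.002,0.03,0.004,0.001,0,0.002,-1,-0.002,0.06,0.004,0.001,0,0.002,-1,-0.002,0.08,0.004,0.001,0,0.002,-1,-0.002,0.095,0.004,0.001,0,0.002,-1,-0.002,0.105,0.004,0.001,0,0.002,-1,-0.002,0.115,0.004,0.001,0,0.002,-1,-0.002,0.115,0.004,0.001,0,0.002,-1,-0.002,0.115,0.004,0.001,0,0.002,-1],
)

```text
time: 9.7
position: [0.5842, 0.0309, 0.1654]
tool_rot: [-2.221, -2.221, 0.001]
ft_force: [0.7, 0.0, -2.7]
grip_width: 0.113
grip_force: 40.0
```

jog_arm(
  moves=[0,0.004,0,0,0,0,-1,0,0.008,0,0,0,0,-1,0,0.012,0,0,0,0,-1,0,0.015,0,0,0,0,-1,0,0.015,0,0,0,0,-1,0,0.015,0,0,0,0,-1,0,0.015,0,0,0,0,-1,0,0.015,0,0,0,0,-1],
)

```text
time: 10.7
position: [0.5888, 0.0308, 0.1655]
tool_rot: [-2.221, -2.221, 0.001]
ft_force: [-1.1, -0.6, -3.7]
grip_width: 0.111
grip_force: 40.0
```

jog_arm(
  moves=[0,0.002,0,0,0,0,-1,0,0.004,0,0,0,0,-1,0,0.005,0,0,0,0,-1,0,0.006,0,0,0,0,-1,0,0.006,0,0,0,0,-1,0,0.006,0,0,0,0,-1,0,0.006,0,0,0,0,-1,0,0.006,0,0,0,0,-1],
)

```text
time: 11.7
position: [0.5896, 0.0309, 0.1652]
tool_rot: [-2.22, -2.22, 0.004]
ft_force: [-5.6, -0.2, -0.9]
grip_width: 0.105
grip_force: 40.2
```

Contact with the rail at x≈0.589. I'll ease back slightly and slide down.

jog_arm(
  moves=[0,-0.004,0,0,0,0,-1,0,-0.004,0.01,0,0,0,-1,0,-0.004,0.018,0,0,0,-1,0,-0.004,0.025,0,0,0,-1,0,-0.004,0.032,0,0,0,-1,0,-0.004,0.04,0,0,0,-1,0,-0.004,0.04,0,0,0,-1,0,-0.004,0.04,0,0,0,-1],
)

```text
time: 12.7
position: [0.5893, 0.0309, 0.153]
tool_rot: [-2.22, -2.221, 0.001]
ft_force: [-3.4, 0.3, -4.4]
grip_width: 0.113
grip_force: 40.1
```

Slid 12 mm with no obstruction, so the screw is in the slot. Continuing.

jog_arm(
  moves=[0,0,0.004,0,0,0,-1,0,0,0.008,0,0,0,-1,0,0,0.011,0,0,0,-1,0,0,0.014,0,0,0,-1,0,0,0.017,0,0,0,-1,0,0,0.019,0,0,0,-1,0,0,0.019,0,0,0,-1,0,0,0.019,0,0,0,-1],
)

```text
time: 13.7
position: [0.5893, 0.0309, 0.148]
tool_rot: [-2.221, -2.221, 0.001]
ft_force: [-6.4, -0.0, 0.0]
grip_width: 0.11
grip_force: 40.2
```

jog_arm(
  moves=[0,-0.001,0.002,0,0,0,-1,0,-0.002,0.003,0,0,0,-1,0,-0.002,0.004,0,0,0,-1,0,-0.002,0.005,0,0,0,-1,0,-0.002,0.005,0,0,0,-1,0,-0.002,0.005,0,0,0,-1,0,-0.002,0.005,0,0,0,-1,0,-0.002,0.005,0,0,0,-1],
)

```text
time: 14.7
position: [0.5893, 0.0309, 0.1478]
tool_rot: [2.221, 2.221, 0.0]
ft_force: [-7.1, -0.2, 6.6]
grip_width: 0.107
grip_force: 40.2
```

The screw is home: Fz rose to +6.6 N and z stopped. Now I'll release and retreat upward.

jog_arm(
  moves=[0,0,0,0,0,0,0.4,0,0,0,0,0,0,0.4,0,0,0,0,0,0,0.4,0,0,0,0,0,0,0.4,0,0,0,0,0,0,0.4,0,0,0,0,0,0,0.4,0,0,0,0,0,0,0.4,0,0,0,0,0,0,0.4],
)

```text
time: 15.7
position: [0.5888, 0.0309, 0.1462]
tool_rot: [-2.221, -2.221, 0.001]
ft_force: [0.3, 0.1, -0.8]
grip_width: 0.694
grip_force: 0.0
```

jog_arm(
  moves=[0,0,-0.03,0,0,0,0.4,0,0,-0.08,0,0,0,0.4,0,0,-0.15,0,0,0,0.4,0,0,-0.25,0,0,0,0.4,0,0,-0.35,0,0,0,0.4,0,0,-0.45,0,0,0,0.4,0,0,-0.45,0,0,0,0.4,0,0,-0.45,0,0,0,0.4],
)

```text
time: 16.7
position: [0.5887, 0.0308, 0.2813]
tool_rot: [-2.221, -2.221, 0.001]
ft_force: [0.2, 0.2, -0.1]
grip_width: 0.699
grip_force: 0.0
```

```bash
python3 - <<'E'
from h import *
from bench import ctrl
print(ctrl.get_state()["time"],ctrl.get_state()["ft_force"])
d=ctrl.get_image("wrist")["pixels"][:,:,::-1]
e=ctrl.get_image("side")["pixels"][:,:,::-1]
a=cv2.resize(e[140:270,260:370],(480,567),interpolation=cv2.INTER_CUBIC)
b=cv2.resize(d[80:300,260:384],(320,567),interpolation=cv2.INTER_CUBIC)
cv2.imwrite("pics/c5.png",np.hstack([a,b]))
E
```

```text
16.7 [ 0.22590785  0.18493312 -0.0867374 ]
```

View pics/c5.png

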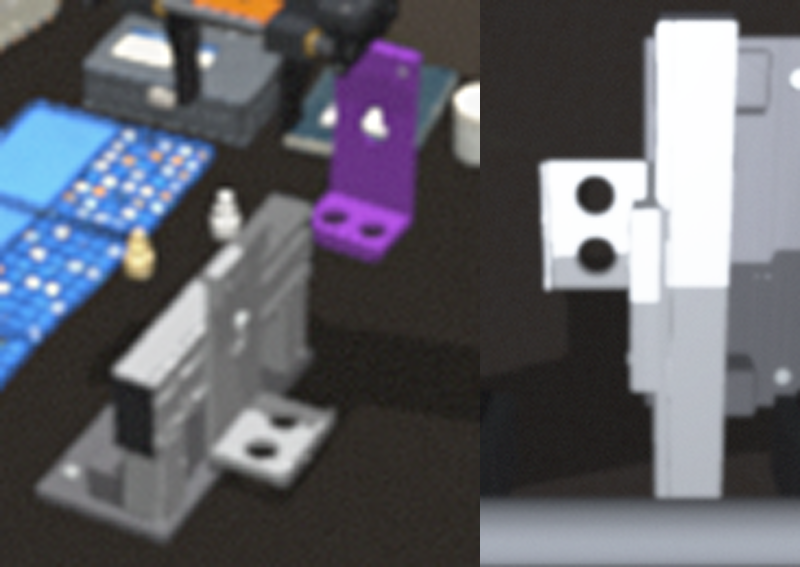

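The rack hangs upright and flat on the rail. The screw shows in its slot at about (240,318), and the lip at (645,300) is parallel to the rail.

```bash
python3 -c "
from bench import ctrl
print(ctrl.close_job())"
```

```text
the job is handed in; nothing more can be done
None
```

The rack hangs on the rail screw, fully home, upright and flat against the rail; the gripper is clear of it, the arm never went near the jar, adapters or tape roll, and I handed the job in at about 17 s (the call gave no verdict).

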